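# Index a welding jig's sprung slide

## Task

With a finger, push the welding jig's sprung carriage by its yellow end face all the way to its end stop, then let it go so that it springs back on its own and catches on the stop pin at its middle position. Leave the black plate lying in its nest on the carriage, do not touch the red-headed stop pin, do not disturb the loose things around the jig, and grasp or lift nothing.

Things in the scene. Friction and masses are not known exactly. Their poses are not given: they have to be found in the camera images.
- jig: the fixed welding jig: grey base plate 335 x 130 x 14 mm, two steel guide rails (tops 26 mm above the table) and a blue bridge holding the stop pin. Origin: on the table surface, on the jig's centre line; +x = push direction, z up. In this frame the plate spans x = -135 to 200, y = -65 to 65 mm; the bridge x = 85 to 115 mm, 76 mm high.
- carriage (a joint): travel of the sprung, damped carriage along the jig's +x, m: 0 = sprung out (start), 0.045 = middle, held by the stop pin, 0.090 = end stop (rubber bumpers). The spring pushes back with 4 N at 0, 12 N at 0.090, plus 5 N when pushed at 0.1 m/s; let go, it returns in about a second. Its tail's ramped tooth lifts the pin (a few N more); the pin drops behind it just past 0.045.
- push_face (a point): centre of the carriage's flat upright yellow end face (yellow strip on top too), on the robot's side, 100 mm wide, 44 mm high (16 to 60 mm above the table; this point 38 mm up). It moves with the carriage; at joint 0 it is at x = -130 mm, y = 0 in the jig's frame. It faces the jig's -x and is pushed along +x. The aluminium block behind it is 110 mm long, too big to grasp. Nothing stands before it.
- stop_pin (a joint): height of the red-headed stop pin above its lowered position, m: 0 = down (at the start and when latched), up to about 0.015 while the tooth passes under it. Gravity and a spring push it down.
- pin_head (a point): the centre of the top of the stop pin's red head (24 mm across), on the bridge at x = 100 mm, y = 0 in the jig's frame, 104 mm above the table when the pin is down
- plate: the workpiece: a loose black steel plate 70 x 60 x 12 mm with a hole, 0.25 to 0.5 kg, lying in a shallow nest on top of the carriage (nest floor 60 mm above the table, lips 6 mm high, 3 mm or so of play). Origin: centre of its underside; at joint 0 about x = -75 mm, y = 0 in the jig's frame.
- hammer: a loose hammer lying beside the jig, handle to its own -x; leave it alone
- pipe_ring: a loose steel pipe piece standing on end beside the jig, 48 mm across, 40 mm high, origin at the centre of its underside; leave it alone
- offcut: a loose dark steel angle offcut, 100 x 30 x 30 mm, beside the jig; leave it alone
- spray_can: a loose blue can with a light grey top, 56 mm across, 150 mm high; leave it alone
- wrench: a loose wrench lying on the table; leave it alone
- tip_jar: a loose jar with a brass lid, 64 mm across, 70 mm high; leave it alone
- brush: a loose brush lying on the table; leave it alone
Not all that is in view belongs to the job. Of the things like the plate, leave any that is green or orange; of the rest the smaller one is meant.

How it is judged:
By the outcome, as a careful person would: the job done as asked, in the order asked, and still so for the second after the job is handed in, with the robot touching nothing.
It also fails if it takes over 32 s, if anything falls off the work surface, if the arm or the gripper's body presses on something with over 40 N, if the wrist force passes 120 N, or if a joint passes its speed limit or range.

## Robot

A 7-joint arm with a two-finger parallel gripper is mounted at the origin on the work surface. World frame = base frame: x ahead of the robot, y to its left, z up, the work surface at z = 0. Lengths are in mm, angles in rad, forces in N, time in s.
With the tool pointing down it reaches from about 400 to 750 mm from the base axis. Payload 19.5 kg.
Tool frame: the origin (TCP) lies on the centre line of the jaws, within the pads' length; the fingertips stand 19 mm ahead of it and the grasp point (between the pads) is the TCP (r.nose_length is the distance from the TCP to the fingertips, in mm); z points along the fingers, y is the line along which they close (so a half turn about z gives the same grasp; the last joint's range is limited). The gripper opens to 85 mm and grips with 20 to 120 N. Pads are 22 mm wide; open, the fingers measure 114 mm over their backs; the gripper's body (76 mm by 85 mm) begins 54 mm behind the grasp point. The pads swing forward as they close: fully open they stand 13 mm farther back than shut.
Start: joints at [1.236, 0.707, -0.028, 1.485, 0.022, 0.951, -0.075], TCP at [165.958, -550.504, 250.268] pointing down, gripper open.
Joint ranges: [-2.71, 2.71], [-0.32, 2.16], [-1.57, 1.52], [0, 2.45], [-1.46, 4.6], [0, 2.02], [-2.83, 2.83]. Speed limits (rad/s): [1.89, 1.89, 2.57, 2.57, 3.01, 3.01, 3.01].

## Interface

Orientations are given as a unit quaternion [w, x, y, z].
In Python, from station import r gives the robot as it stands.
- The arm moves only by the tool servo_tool, never from a script. Its argument "plan" is one flat list of numbers, 6 for each row, row after row: the shift along the tool's x, y, z in mm, then the turn, a rotation vector about the tool's x, y, z in rad. A call has 1 to 12 rows; each row is the pose to reach, as a shift and turn from the pose commanded when the call began, along the tool's axes at that moment; what a row does not reach only later rows make up. A row lasts 1/8 s, in which the tool goes at most 62.5 mm and 10.7 degrees, less where a joint would pass 70% of its speed; a pose out of reach is approached as far as the arm can. A call with a gripper value outside its range is refused whole. "fingers" is the closure in counts, from 0 (fully open) to 255 (shut), set as the call begins (left out, the last holds). The fingers move at their own pace and stop on an object; "squeeze" is the grip in N (left out, the last holds). Time passes only in rows, so rows that repeat a pose let the fingers close. It gives the time, the measured TCP pose, the force, the opening and the grip force at its end, in the units of the state.
- r.observe(): the state, without advancing time (a new reading comes with each control period).
- r.capture(name): name is "scene" or "top" or "wrist"; returns a dict with "frame" (400x640x3 uint8, blue, green, red), "z_map" (400x640 float32, mm along the optical axis (not along the pixel's ray), 0 where there is no reading), "fx", "fy", "cx", "cy" (pixels), "origin" and "rotation" of the camera in the world; the wrist camera has in their place "mount" (4x4, takes a point from camera to tool coordinates, whose origin is the TCP and whose axes are the flange's). Camera axes: x right, y down, z forward; pixel columns grow to the right and rows downward; lengths in mm; the calibration is good to about 2 mm. A picture is of the moment at which its call begins: read the wrist's pose just before it.
- r.sign_off(): hands the job in; it is judged then, once.
Trained networks look in the newest picture that a camera, given by its name, has taken for a name from the list of things; names that differ only in an ending like _2 or _b are one class to them, and where a whole thing is asked for, a point or a joint stands for the part that bears it (a point fixed in the world has none). Each returns a list of dicts, best first, with "confidence" (0 to 1); they miss things now and then, are a little off and sometimes report something else, mostly with a low value. They report only what shows in the picture. A call takes as long as a camera call. They do not tell look-alikes from the thing itself.
- r.boxes_of(camera, name): "extent" ([centre column, centre row, width, height] as shares, 0 to 1, of the picture: columns of its width, rows of its height, round what is visible of it).
The state is a dict: "time": time; "qpos": joint angles; "qvel": joint speeds; "joint_torque": joint torques, N m; "position": TCP position; "tcp_rot": TCP orientation; "contact_force": force on the tool from outside, world axes, zero at the start; "torque": the same for the moment, N m; "gripper_width": finger opening in mm; "finger_force": force on a finger pad.
Only numpy, scipy, OpenCV 4.12 (cv2) and the standard library are available. Lean on these libraries where they do the work, as an engineer would, in place of code of your own. Each camera call takes 0.05 s, during which the arm holds its last target. There are 200 camera calls.

## Working session

There is one attempt and no reset: what is moved stays moved. The work goes in short steps, Python scripts to look and compute and a tool call to move; the robot and the scene stay as the last step left them, time stands still between calls to the robot, and variables do not carry over. Pictures are saved under pics/ and viewed, at most 10 in all, crops included, and the job is handed in when it is done.

Besides the shell and the picture viewer there is one more tool, called after "Request:" as name(argument=value, ...) on one line, values as JSON. servo_tool: Moves the arm, as the interface text tells. Its arguments: {"type":"object","properties":{"plan":{"type":"array","items":{"type":"number"}},"fingers":{"type":"number"},"squeeze":{"type":"number"}},"required":["plan"]}

```bash
mkdir -p pics; ls
cat > h.py <<'E'
from station import r
import numpy as np, cv2
def cap(n):
    c=r.capture(n); return c
def world(c,u,v):
    z=c["z_map"][int(v),int(u)]
    p=np.array([(u-c["cx"])/c["fx"]*z,(v-c["cy"])/c["fy"]*z,z])
    return np.array(c["rotation"])@p+np.array(c["origin"])
E
python3 - <<'E'
from h import *
s=r.observe();print(s)
for n in("scene","top"):
    c=cap(n);cv2.imwrite(f"pics/{n}1.png",c["frame"]);np.savez(f"{n}1.npz",**c)
    for t in("jig","carriage","push_face","plate","pin_head"):
        for b in r.boxes_of(n,t)[:3]:
            e=np.array(b["extent"])*[640,400,640,400]
            print(n,t,round(b["confidence"],2),e.round(),world(c,min(e[0],639),min(e[1],399)).round())
E
```

```text
pics
{'time': 0.0, 'qpos': array([ 1.23629178,  0.70706992, -0.02761609,  1.48498424,  0.02198252,
        0.95089517, -0.07547025]), 'qvel': array([-0.00032219, -0.00221775,  0.0011998 ,  0.00106986,  0.00161313,
       -0.0003558 ,  0.0016394 ]), 'joint_torque': array([-1.35891660e-03, -8.83205438e+01,  1.23432968e+00, -2.36168414e+01,
        1.69312907e-02,  6.63527302e-03, -1.05531872e-04]), 'position': array([ 165.90287939, -550.30080491,  249.84992257]), 'tcp_rot': array([-5.20294760e-04,  9.89300810e-01,  1.45889097e-01, -8.66564423e-05]), 'contact_force': array([ 0.11117626,  0.40376191, -0.08739674]), 'torque': array([0.01124383, 0.0078071 , 0.00975948]), 'finger_force': 0.0, 'gripper_width': 85.45514714010399}Traceback (most recent call last):
  File "<stdin>", line 8, in <module>
  File "h.py", line 8, in world
    return np.array(c["rotation"])@p+np.array(c["origin"])
           ~~~~~~~~~~~~~~~~~~~~~~~^~
ValueError: matmul: Input operand 1 has a mismatch in its core dimension 0, with gufunc signature (n?,k),(k,m?)->(n?,m?) (size 3 is different from 4)
```

```bash
cat > h.py <<'E'
from station import r
import numpy as np, cv2
from scipy.spatial.transform import Rotation as R
def rot(q): return R.from_quat(np.roll(np.array(q,float),-1)).as_matrix()
def cap(n): return r.capture(n)
def world(c,u,v):
    z=c["z_map"][int(v),int(u)]
    p=np.array([(u-c["cx"])/c["fx"]*z,(v-c["cy"])/c["fy"]*z,z])
    return rot(c["rotation"])@p+np.array(c["origin"])
E
python3 - <<'E'
from h import *
for n in("scene","top"):
    c=cap(n);cv2.imwrite(f"pics/{n}1.png",c["frame"]);np.savez(f"{n}1.npz",**c)
    print(n,c["origin"],c["rotation"])
    for t in("jig","carriage","push_face","plate","pin_head"):
        for b in r.boxes_of(n,t)[:3]:
            e=np.array(b["extent"])*[640,400,640,400]
            print(n,t,round(b["confidence"],2),e.round(),world(c,min(e[0],639),min(e[1],399)).round())
E
```

```text
scene [1284.16536897 -537.81141267  833.00564251] [-0.37770065  0.81414478  0.39448486 -0.19721105]
scene jig 0.62 [342. 248. 106.  95.] [726. -62.  77.]
scene carriage 0.77 [320. 222.  51.  44.] [599. -36.  63.]
scene push_face 0.87 [321. 228.  59.  62.] [609. -40.  48.]
scene plate 0.78 [337. 187.  24.  12.] [456. 147.  11.]
scene plate 0.74 [237. 221.  37.  25.] [ 396. -194.   15.]
scene plate 0.7 [276. 194.  29.  22.] [365. -33.  18.]
scene pin_head 0.39 [352. 246.   7.  22.] [739. -38.  77.]
top [ 452.75945539    3.34875407 1373.08736753] [ 0.02615975 -0.7043721   0.70859849 -0.03261576]
top jig 0.64 [323. 173.  61. 116.] [656. -14.  32.]
top carriage 0.74 [321. 189.  38.  82.] [606.  -9.  57.]
top push_face 0.65 [322. 189.  40.  81.] [606. -11.  60.]
top push_face 0.34 [328. 143.   3.   8.] [726. -28. 102.]
top plate 0.95 [329. 280.  40.  42.] [352. -29.  19.]
top plate 0.86 [321. 205.  25.  25.] [561.  -9.  75.]
top plate 0.69 [384. 265.  45.  39.] [ 391. -188.   13.]
top pin_head 0.37 [328. 145.   4.  11.] [722. -27. 104.]
```

View pics/top1.png

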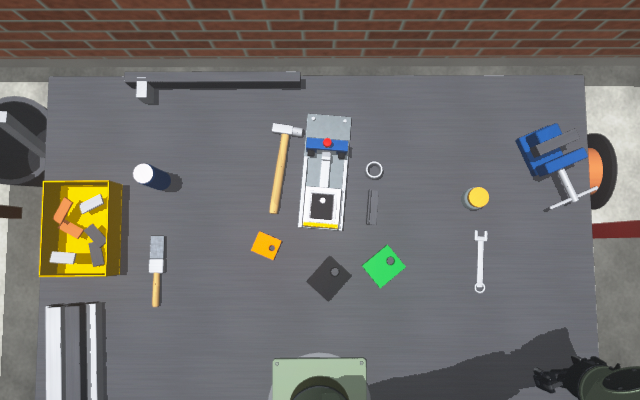

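View pics/scene1.png

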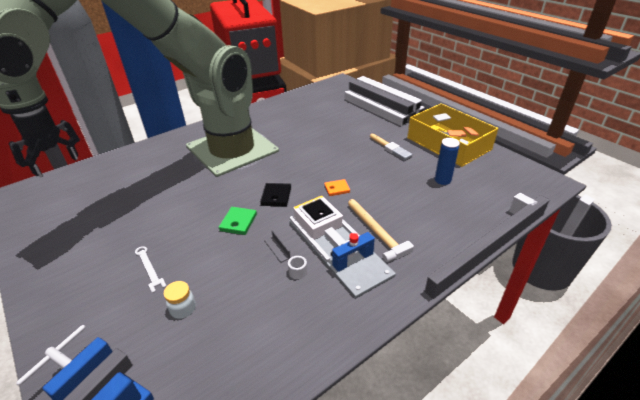

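The plate-like things in the top view are the small black one in the carriage nest (321,205), a larger black one on the table (329,280), green (384,265) and orange (266,246). The one in the nest is meant: it is the smaller of the two black ones. The yellow face strip is at about (320,225) and the red pin head at (327,143). Next I'll measure the jig axis and take one crop to confirm.

```bash
cat > fit.py <<'E'
from h import *
c=dict(np.load("top1.npz"))
f=c["frame"].astype(int); V,U=np.mgrid[0:400,0:640]; z=c["z_map"]
P=np.stack([(U-c["cx"])/c["fx"]*z,(V-c["cy"])/c["fy"]*z,z],-1)@rot(c["rotation"]).T+c["origin"]
roi=(U>295)&(U<360)&(V>110)&(V<240)
b,g,rr=f[...,0],f[...,1],f[...,2]
yel=roi&(rr>150)&(g>130)&(b<90); red=roi&(rr>150)&(g<70)
blue=roi&(b>120)&(rr<80)
for n,m in(("yel",yel),("red",red),("blue",blue)):
    print(n,m.sum(),P[m].mean(0).round(1),P[m].min(0).round(),P[m].max(0).round())
h=roi&(P[...,2]>5)&(P[...,2]<30)&~blue
top=roi&(P[...,2]>50)&(P[...,2]<85)&(P[...,0]<670)
for n,m in(("base",roi&(P[...,2]>6)),("carr",top)):
    q=P[m][:,:2].astype(np.float32); print(n,cv2.minAreaRect(q))
ax=P[red].mean(0)-P[yel].mean(0); print("axis",np.degrees(np.arctan2(ax[1],ax[0])),np.hypot(ax[0],ax[1]))
cv2.imwrite("pics/crop1.png",cv2.resize(c["frame"][110:310,240:420],None,fx=3,fy=3,interpolation=2)[:600])
E
python3 fit.py
```

```text
yel 130 [504.9  -4.4  78.3] [453. -54.  14.] [ 514.   42. 1373.]
red 42 [729.6 -25.1 103.6] [720. -36.  92.] [738. -14. 110.]
blue 337 [728.9 -25.3  76.3] [712. -82.  70.] [748.  33.  85.]
base ((646.7714233398438, -28.6478271484375), (185.1716766357422, 388.17083740234375), 89.86780548095703)
carr ((556.697265625, -9.539115905761719), (99.91238403320312, 110.81918334960938), 84.96456146240234)
axis -5.272084720241192 225.65091223671445
```

View pics/crop1.png

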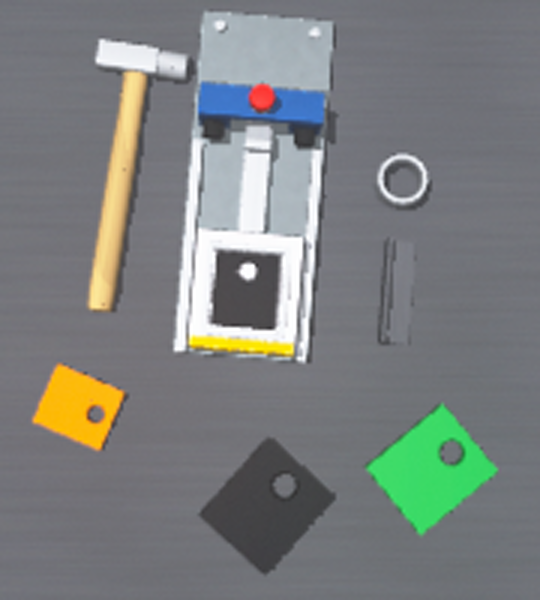

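The crop confirms it: the small black plate sits in the nest, and the yellow strip on the carriage faces the robot with nothing in front of it. The face centre is at about (502,-5) and the push direction is -5°. I'll move in front of it with the fingers shut.

Request:
servo_tool(plan=[47,-26,0,0,0,0.06,95,-52,0,0,0,0.12,142,-78,0,0,0,0.18,189,-104,0,0,0,0.25,236,-131,0,0,0,0.32,284,-157,0,0,0,0.38,331,-183,0,0,0,0.381,352,-235,10,0,0,0.381,373,-287,20,0,0,0.381,394,-339,35,0,0,0.381,415,-391,50,0,0,0.381,435,-443,70,0,0,0.381], fingers=255)

```text
time: 2.2
position: [454.9, 1.0, 180.1]
tcp_rot: [-0.0, 0.999, -0.044, 0.001]
contact_force: [0.3, -0.2, -0.3]
gripper_width: -0.3
finger_force: 0.0
```

Request:
servo_tool(plan=[0,1.5,45,0,0,0,0,1.5,90,0,0,0,0,1.5,120,0,0,0,0,1.5,126,0,0,0,0,1.5,126,0,0,0])

```text
time: 2.82
position: [454.7, -2.3, 54.9]
tcp_rot: [-0.0, 0.999, -0.044, 0.0]
contact_force: [-1.0, 0.4, 0.6]
gripper_width: 0.1
finger_force: 0.0
```

Run:
```python
from h import *
c=cap("scene");cv2.imwrite("pics/s2.png",cv2.resize(c["frame"][130:290,200:420],None,fx=3.5,fy=3.5,interpolation=2)[:600,:800])
print(r.observe()["position"],r.observe()["contact_force"])
```

```text
[454.84228526  -2.32036206  55.29440261] [-0.11054244 -0.03113926  0.56502918]
```

View pics/s2.png

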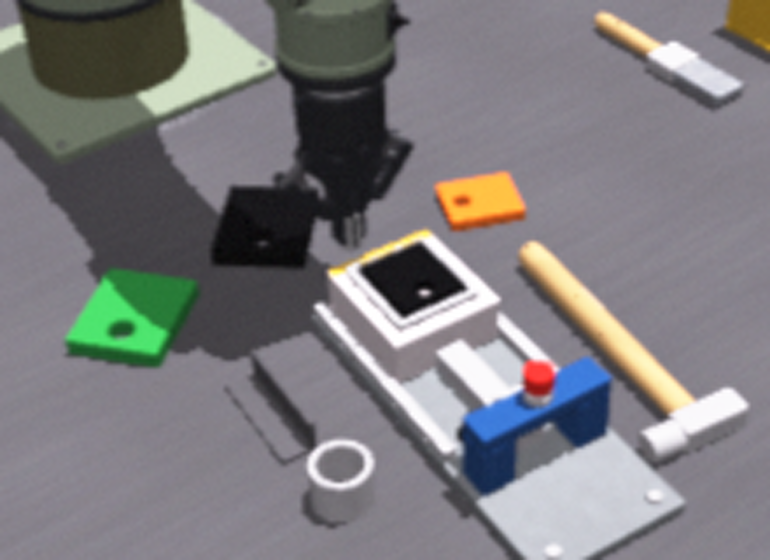

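The fingertips are centred before the yellow face, at about (350,235) in the crop, with the plate in its nest. Pushing at a moderate pace.

Request:
servo_tool(plan=[12,0,0,0,0,0,24,0,0,0,0,0,30,0,0,0,0,0,35,0,0,0,0,0,41,0,0,0,0,0,49,0,0,0,0,0,57,0,0,0,0,0,66,0,0,0,0,0,75,0,0,0,0,0,84,0,0,0,0,0,93,0,0,0,0,0,102,0,0,0,0,0])

```text
time: 4.38
position: [554.1, -11.1, 54.1]
tcp_rot: [-0.0, 0.999, -0.044, -0.003]
contact_force: [-13.9, 1.7, 5.0]
gripper_width: -0.0
finger_force: 6.9
```

Request:
servo_tool(plan=[7,0,0,0,0,0,13,0,0,0,0,0,18,0,0,0,0,0,20,0,0,0,0,0,20,0,0,0,0,0])

```text
time: 5.0
position: [574.3, -12.9, 54.1]
tcp_rot: [-0.0, 0.999, -0.044, -0.002]
contact_force: [-10.2, 0.6, 3.7]
gripper_width: 0.1
finger_force: 5.6
```

```bash
cat > car.py <<'E'
from h import *
import sys
c=cap("top"); V,U=np.mgrid[0:400,0:640]; z=c["z_map"]
P=np.stack([(U-c["cx"])/c["fx"]*z,(V-c["cy"])/c["fy"]*z,z],-1)@rot(c["rotation"]).T+np.array(c["origin"])
d=np.array([.9961,-.0878]); s=(P[...,:2]-[501.9,-4.7])@d; t=(P[...,:2]-[501.9,-4.7])@[.0878,.9961]
m=(abs(t)<48)&(s>-20)&(s<208)&(P[...,2]>56)&(P[...,2]<90)
print("carriage front end travel", (np.percentile(s[m&(abs(t)>35)],[99])-110).round(1))
f=c["frame"].astype(int); red=(abs(t)<25)&(abs(s-230)<25)&(f[...,2]>150)&(f[...,1]<70)
print("pin z",P[red][:,2].max(),np.median(P[red][:,2])); o=r.observe();print(o["position"],o["contact_force"],o["time"])
E
python3 car.py
```

```text
carriage front end travel [90.7]
pin z 108.27418749962771 104.16830378808402
[574.19310409 -12.85465781  54.13518578] [-11.23770527   1.40420948   5.60572816] 5.05
```

Request:
servo_tool(plan=[2,0,0,0,0,0,4,0,0,0,0,0,5,0,0,0,0,0,5,0,0,0,0,0])

```text
time: 5.55
position: [579.1, -13.3, 54.1]
tcp_rot: [-0.0, 0.999, -0.044, -0.002]
contact_force: [-11.5, 1.4, 4.8]
gripper_width: 0.1
finger_force: 5.8
```

Request:
servo_tool(plan=[2,0,0,0,0,0,4,0,0,0,0,0,4,0,0,0,0,0])

```text
time: 5.92
position: [580.1, -13.4, 54.1]
tcp_rot: [-0.0, 0.999, -0.044, -0.006]
contact_force: [-34.2, 3.2, 24.6]
gripper_width: 0.3
finger_force: 17.1
```

The force rose sharply (11 to 34 N) while the tool advanced only 1 mm, so the carriage is on its end stop. Releasing fast.

Request:
servo_tool(plan=[-50,0,0,0,0,0,-105,0,0,0,0,0,-135,0,0,0,0,0,-135,0,-40,0,0,0,-135,0,-80,0,0,0,-135,0,-100,0,0,0,-135,0,-100,0,0,0,-135,0,-100,0,0,0,-135,0,-100,0,0,0,-135,0,-100,0,0,0,-135,0,-100,0,0,0,-135,0,-100,0,0,0])

```text
time: 7.42
position: [450.5, -1.9, 154.2]
tcp_rot: [-0.0, 0.999, -0.044, -0.0]
contact_force: [0.8, -0.2, -0.5]
gripper_width: -0.2
finger_force: 0.0
```

```bash
python3 car.py
python3 - <<'E'
from h import *
c=cap("scene");cv2.imwrite("pics/s3.png",cv2.resize(c["frame"][130:290,200:420],None,fx=3.5,fy=3.5,interpolation=2))
E
```

```text
carriage front end travel [43.8]
pin z 109.89605895350974 105.23747126779642
[450.45221963  -1.92545813 154.27810143] [-0.07892098  0.75924913 -0.88182985] 7.475
```

View pics/s3.png

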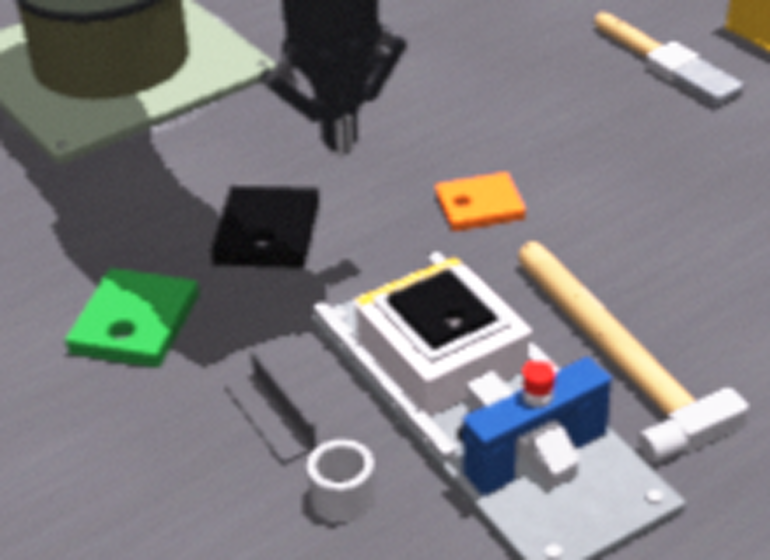

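The carriage is held at the middle position (about 44 mm of travel), the pin is down, the plate lies in its nest, and the other things are unmoved.

```bash
python3 -c "
from h import *
print(r.sign_off())"
```

```text
the job is handed in; nothing more can be done
None
```

The job is handed in at about 7.5 s of robot time: the carriage was pushed to its end stop, let go, and caught on the stop pin at its middle position (about 44 mm measured), with the plate still in its nest and the pin and loose things untouched.

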